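Set and lock the sliding leg of the fan stand

TASK

Get the wooden fan stand ready for the big fan: first turn its clamp knob a quarter turn anticlockwise so that its hook lets go of the sprung sliding leg. Then pull the leg out by its upright handle until its pointer lines up with the blade of the length mark, and only once it is there squeeze the cam lever fully closed against the handle while keeping the leg at the mark. Finish still gripping the handle and closed lever, with the leg at the mark and the knob left turned; leave the teacup, incense holder, closed fan and bell alone.

Things in the scene. Friction and masses are not known exactly. Their poses are not given: they have to be found in the camera images.
- stand: Fan stand, fixed on the shelf: wooden plank 360 x 150 x 18 mm lying flat. Its x is the direction in which the leg is pulled out, z is up. Origin on the shelf under the leg's mid-line; plank from x = -200 to +160 mm, y = -75 to +75 mm; the leg's foot reaches x = +199 mm (home). Nothing is higher than 96 mm. Handle, grip, pointer and mark share these axes.
- knob_grip (a point): Centre of the grip bar of the black clamp knob, on its vertical axis, 82 mm above the shelf, at x = -130, y = 0 mm of the stand. Bar 42 mm long (along this point's x, which turns with the knob; along the stand's x at 0), 12 mm thick (y), 24 mm tall, on a 34 mm disc. A steel toe runs 38 mm out to its -x side and hooks down before a lug of the leg. Pinch the bar across its 12 mm from above.
- knob (a joint): Angle of the knob in rad, 0 = locked (bar along the leg), grows anticlockwise seen from above, stop at 1.65. A quarter turn (1.57) frees the leg; below about 0.5 the hook stops it. Starts between 0 and 0.2. Stiff (0.06 N m), stays where left.
- leg (a joint): How far the sliding leg is pulled out, in m: 0 = home, stop at 0.14. A spring pulls it home with about 3 to 5 N (it slides back if let go while the lever is open). The leg is a steel bar 24 mm wide between guide strips, with a black head carrying the handle, the lever and the pointer.
- handle (a point): Upright grey plastic handle on the leg's black head; origin at the stand's when home, moves along x with the leg. Seen from above an L: a plate 8 mm thick (y = -4 to +4 mm), x = -30 to +24 mm, z = 42 to 95 mm; at its outer end a lip, x = 24 to 30 mm, from y = +4 to -45 mm, same height. A finger on the plate's -y side can pull the leg out by pushing this lip in +x. The head is 43 mm high.
- grip (a point): Where to pinch handle plate and lever together from above, fingers closing along y: centre of the pinch when the lever is closed (19 mm, from the plate's face at y = -4 to the lever's outer face at y = +15 mm), at x = +5, y = +5, z = 76 mm of the handle. Moves with the leg. A finger up to 36 mm wide fits here beside the lip.
- lever (a joint): Angle of the cam lever in rad: 0 = closed (upright beside the handle plate), 0.4 to 0.56 = open, leaning out to +y. Stays where left. Closing takes about 6 N at its top, 10 N or more for the last few degrees as the cam bites; a closed cam clamps the leg (though it creeps back slowly if let go), so close it only at the mark.
- lever_top (a point): Middle of the lever's top edge. The lever is an aluminium paddle 38 mm wide (x = -16 to +22 mm of the handle), 8 mm thick, hinged at its foot about the x direction (hinge at y = +11, z = 46 mm of the handle), 46 mm long (top at z = 92 mm closed); open, its top's outer edge reaches y = +39 mm at most.
- pointer (a point): Tip of the leg's pointer, a 4 mm wide steel tab sticking out of the head to +y; at x = 0, y = +50, z = 35 mm of the handle.
- mark (a point): Length mark: inner face of the 4 mm thick, 16 mm wide, 22 mm tall upright steel blade of a clip on the plank's +y edge. The leg is at its length when the pointer has the same x (along the stand) as this point, 50 to 120 mm of pull. The pointer stops 5 mm short of the blade in y and passes it freely.
- teacup: Blue ceramic teacup, 72 mm across, 62 mm tall, loose beside the stand. Bystander. Origin under its centre.
- incense_holder: Stainless steel incense stick holder, 54 mm across, 75 mm tall, empty, loose beside the stand. Bystander. Origin under its centre.
- fan: Closed wooden folding fan lying on the shelf, 240 x 31 x 21 mm, long along its x. Bystander. Origin under its centre.
- bell (a joint): Travel of the press button of the small white plastic bell that stands beside the stand on the lip side (about 30 mm tall, 140 to 170 mm to the leg's -y side); 0 = not pressed, 0.006 m = fully pressed. Bystander: do not ring it.

How it is judged:
By the outcome, as a careful person would: the job done as asked, in the order asked, and still so for the second after the job is handed in, while the arm keeps its last pose, push and grip.
It also fails if it takes over 48 s, if anything falls off the work surface, if the arm or the gripper's body presses on something with over 40 N, if the wrist force passes 120 N, or if a joint passes its speed limit or range.

ROBOT

A 6-joint arm with a two-finger parallel gripper is mounted at the origin on the work surface. World frame = base frame: x ahead of the robot, y to its left, z up, the work surface at z = 0. Lengths are in m, angles in degrees, forces in N, time in s.
With the tool pointing down it reaches from about 0.325 to 0.85 m from the base axis. Payload 15.5 kg.
Tool frame: the origin (TCP) lies midway between the tips of the shut fingers; the grasp point (between the pads) lies 19 mm behind it; y points along the fingers, x is the direction in which the jaws open and shut, and the axes are right-handed (so a half turn about y gives the same grasp; the last joint's range is limited). The gripper opens to 91 mm and grips with 3 to 60 N. Pads are 32 mm wide; open, the fingers measure 118 mm over their backs; the gripper's body (76 mm by 178 mm) begins 60 mm behind the grasp point.
Start: joints at [-69.185, 28.281, 77.091, -0, 74.628, -5.472], TCP at [0.277, -0.56, 0.214] pointing down, gripper open.
Joint ranges: [-166.48, 166.48], [-47.26, 123.95], [12.59, 153.08], [-70.14, 250.14], [6.76, 159.57], [-176.63, 176.63]. Speed limits (degrees/s): [108.29, 108.29, 147.25, 172.46, 172.46, 172.46].

INTERFACE

Orientations are given as a 3x3 rotation matrix whose columns are the frame's x, y, z axes.
In Python, from bench import ctrl gives the robot as it stands. The module is installed in compiled form; this text tells all that it offers. Calls block until the motion is done:
- ctrl.goto(position, orientation): joint-space move of the TCP to a pose.
- ctrl.move_l(position, vel=0.15, ori=None, contact_N=None): straight line of the TCP; ori=None keeps the orientation; vel is the mean speed in m/s. With contact_N (N) it stops when the force on the tool has changed by that much, and returns True; else False.
- ctrl.movej(angles): joint-space move.
- ctrl.command_gripper(opening): opening from 0.0 (shut) to 1.0 (fully open); the grip force is fixed at half the most; returns when the fingers have stopped.
- ctrl.sleep(seconds).
- ctrl.ik(position, orientation): joint angles nearest the present ones, or None.
- ctrl.read_camera(name): name is "scene" or "top" or "wrist"; returns the picture (420x560x3 uint8, blue, green, red); there is no depth.
- ctrl.camera_params(name): a dict with "fx", "fy", "cx", "cy" (pixels), "pose" (4x4, takes a point from camera to world coordinates); the wrist camera has in their place "T_tool_cam" (4x4, takes a point from camera to tool coordinates, whose origin is the TCP and whose axes are the tool frame's). Camera axes: x right, y up, looking along -z (the intrinsics and any distortion apply to the point x, -y, -z); pixel columns grow to the right and rows downward; lengths in m; the calibration is good to about 2 mm. A picture is of the moment at which its call begins: read the wrist's pose just before it. camera_params takes no time and is no camera call.
A pose or a line that the arm cannot do raises ctrl.MotionError and nothing moves.
- ctrl.sign_off(): hands the job in, once; it reports no verdict.
Readings, each from a call of its own:
- ctrl.current_t(): time.
- ctrl.current_q(): joint angles.
- ctrl.current_dq(): joint speeds.
- ctrl.current_effort(): joint torques, N m.
- ctrl.current_tool_pos(): TCP position.
- ctrl.current_eef_rot(): TCP orientation.
- ctrl.current_contact_force(): force on the tool from outside, world axes, zero at the start.
- ctrl.current_wrist_torque(): the same for the moment, N m.
- ctrl.current_grip_width(): opening from 0.0 (shut) to 1.0 (fully open).
Only numpy, scipy, OpenCV 4.12 (cv2) and the standard library are available. Lean on these libraries where they do the work, as an engineer would, in place of code of your own. Each camera call takes 0.05 s, during which the arm holds its last target. There are 200 camera calls.

## Working session

There is one attempt and no reset: what is moved stays moved. The work goes in short steps, each a Python script; the robot and the scene stay as the last script left them, time stands still between calls to the robot, and variables do not carry over. Pictures are saved under pics/ and viewed, about 8 in all and at most 12, crops included, and the job is handed in when it is done.

```bash
mkdir -p pics; python3 - <<'E'
from bench import ctrl
import cv2, numpy as np
for n in ("scene","top"):
    im=ctrl.read_camera(n); cv2.imwrite(f"pics/{n}0.png",im)
    p=ctrl.camera_params(n); print(n,{k:(np.round(v,4).tolist() if not isinstance(v,str) else v) for k,v in p.items()})
p=ctrl.camera_params("wrist");print({k:np.round(v,4).tolist() for k,v in p.items()})
print(ctrl.current_t(),np.round(ctrl.current_eef_rot(),3).tolist(),ctrl.current_contact_force())
E
```

```text
scene {'fx': 391.9962, 'fy': 391.9962, 'cx': 284.1494, 'cy': 206.7279, 'pose': [[-0.3211, -0.504, 0.8018, 1.105], [0.947, -0.1782, 0.2673, 0.2776], [0.0081, 0.8451, 0.5345, 0.4421], [0.0, 0.0, 0.0, 1.0]]}
top {'fx': 471.9065, 'fy': 471.9065, 'cx': 278.5655, 'cy': 209.9543, 'pose': [[-0.1956, 0.9557, -0.22, 0.3971], [-0.9807, -0.1911, 0.0418, 0.1189], [-0.0021, 0.2239, 0.9746, 1.0095], [0.0, 0.0, 0.0, 1.0]]}
{'fx': 343.5469, 'fy': 343.5469, 'cx': 278.3165, 'cy': 207.4014, 'T_tool_cam': [[1.0, 0.0004, -0.0015, 0.0009], [-0.0016, 0.2952, -0.9554, -0.1707], [0.0001, 0.9554, 0.2952, 0.0843], [0.0, 0.0, 0.0, 1.0]]}
0.1 [[0.443, -0.0, 0.897], [-0.897, 0.001, 0.443], [-0.001, -1.0, 0.0]] [ 0.66842099 -0.84534745 -0.262726  ]
```

View pics/top0.png

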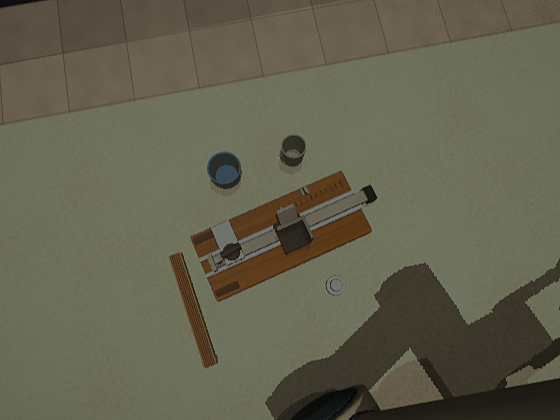

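View pics/scene0.png

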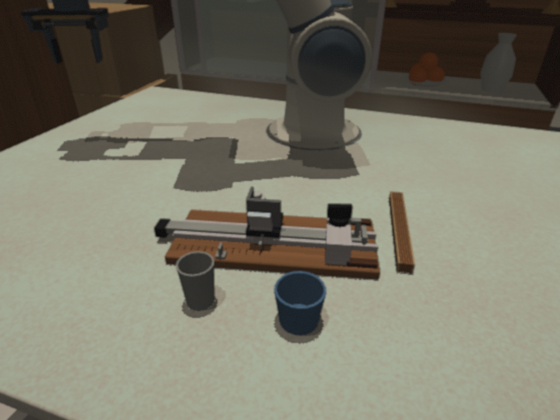

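Top view: the plank runs from (205,265) on the knob side to (358,200) at the foot end. The knob is at about (231,252), the handle head about (293,232), and the mark clip about (305,190). The bell is at (335,285), the fan lies at the left, and the cup and holder are on the +y side.

```bash
cat > h.py <<'E'
from bench import ctrl
import cv2, numpy as np
def cam(n):
    p=ctrl.camera_params(n)
    if n=="wrist":
        T=np.eye(4);T[:3,:3]=ctrl.current_eef_rot();T[:3,3]=ctrl.current_tool_pos();T=T@p["T_tool_cam"]
    else: T=np.array(p["pose"])
    return p,T
def ray(p,T,uv):
    d=np.array([(uv[0]-p["cx"])/p["fx"],-(uv[1]-p["cy"])/p["fy"],-1.]);return T[:3,3],T[:3,:3]@d
def onz(p,T,uv,z):
    o,d=ray(p,T,uv);return o+d*(z-o[2])/d[2]
def proj(p,T,X):
    c=np.linalg.inv(T)@np.r_[X,1];return np.array([p["cx"]+p["fx"]*c[0]/-c[2],p["cy"]-p["fy"]*c[1]/-c[2]])
def Rdown(a,s=1):
    """jaw (tool x) along world yaw a (rad), tool y down"""
    x=np.array([np.cos(a),np.sin(a),0]);y=np.array([0,0,-1.]);return np.c_[x,y,np.cross(x,y)]
E
python3 - <<'E'
from h import *
im=cv2.imread("pics/top0.png");p,T=cam("top")
hsv=cv2.cvtColor(im,cv2.COLOR_BGR2HSV)
m=cv2.inRange(hsv,(3,90,40),(20,255,255));m[:150]=0;m[:,:188]=0;m[310:]=0;m[:,385:]=0
m=cv2.morphologyEx(m,cv2.MORPH_OPEN,np.ones((3,3)))
pts=cv2.findNonZero(m)
n,l,st,_=cv2.connectedComponentsWithStats(m);print(st[1:])
# keep components that lie right of the fan
k=np.zeros_like(m)
for i in range(1,n):
    if st[i,4]>60 and not(st[i,0]<195 and st[i,3]>60): k[l==i]=255
P=np.array([onz(p,T,q[0],.018)[:2] for q in cv2.findNonZero(k)],np.float32)
r=cv2.minAreaRect(P);print(r);b=cv2.boxPoints(r);print(b)
o=im.copy();o[k>0]=(0,255,0)
for q in b: cv2.circle(o,tuple(int(v) for v in proj(p,T,[*q,.018])),3,(0,0,255),-1)
cv2.imwrite("pics/plank.png",cv2.resize(o[140:320,170:400],None,fx=3,fy=3,interpolation=0))
E
```

```text
[[ 230  171  121   69 2487]
 [ 208  210  163   91 3994]
 [ 191  229   28   28  502]
 [ 201  260   10   13   90]
 [ 188  281   11   29  207]]
((0.5621862411499023, 0.11059664189815521), (0.14983925223350525, 0.4186933636665344), 13.104768753051758)
[[ 0.44175205  0.29750463]
 [ 0.53668344 -0.11028475]
 [ 0.6826204  -0.07631135]
 [ 0.58768904  0.33147803]]
```

View pics/plank.png

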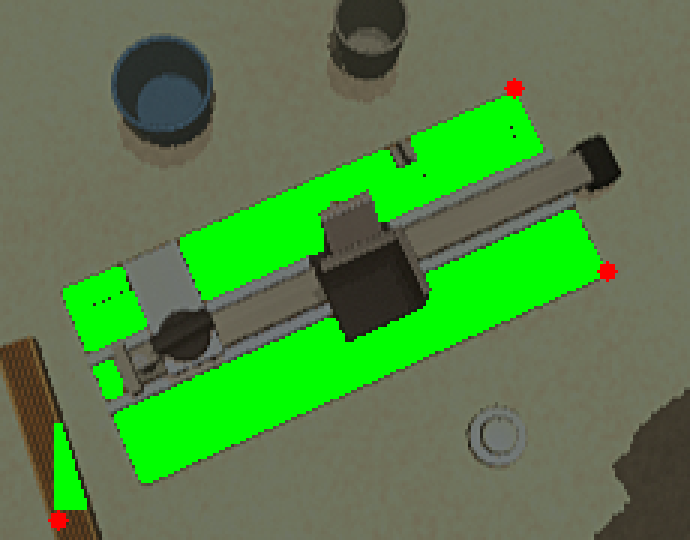

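The mask picked up part of the fan at bottom left (60,470), so I'll drop that component. The right-hand end of the plank is well located. Next I'll fly the wrist camera over the stand.

```bash
python3 - <<'E'
from h import *
im=cv2.imread("pics/top0.png");p,T=cam("top")
hsv=cv2.cvtColor(im,cv2.COLOR_BGR2HSV)
m=cv2.inRange(hsv,(3,90,40),(20,255,255));m[:150]=0;m[:,:188]=0;m[310:]=0;m[:,385:]=0;m[275:,:205]=0
m=cv2.morphologyEx(m,cv2.MORPH_OPEN,np.ones((3,3)))
P=np.array([onz(p,T,q[0],.018)[:2] for q in cv2.findNonZero(m)],np.float32)
r=cv2.minAreaRect(P);print(r)
b=cv2.boxPoints(r);e=max([b[1]-b[0],b[2]-b[1]],key=np.linalg.norm);e/=np.linalg.norm(e)
if e[1]>0:e=-e
O=np.array(r[0])+0.02*e; th=np.arctan2(e[1],e[0]); np.save("stand.npy",[*O,th]);print(O,np.degrees(th))
y=np.array([-e[1],e[0]])
for n,uv,z in(("knob",(231,249),.094),("cup",(225,163),.062),("holder",(292.5,143),.075),("bell",(335.5,285),.03)):
    w=onz(p,T,uv,z)[:2]-O;print(n,w@e,w@y)
pos=np.r_[O-0.05*e,0.25];R=Rdown(th+np.pi/2)
ctrl.goto(pos,R)
pw,Tw=cam("wrist");im=ctrl.read_camera("wrist");cv2.imwrite("pics/w1.png",im);np.save("Tw1.npy",Tw)
print(ctrl.current_t(),ctrl.current_tool_pos(),ctrl.current_q())
E
```

```text
((0.5689294338226318, 0.08163024485111237), (0.14983925223350525, 0.3592115342617035), 13.104768753051758)
[0.57346408 0.0621511 ] -76.895226
knob -0.12708988757641573 0.0005837233832461845
cup -0.06808154277073772 0.17941512298835627
holder 0.07784406558024079 0.1567680338981349
bell 0.03699093108323378 -0.14548858461360312
2.7333 [0.56230352 0.1101546  0.24991569] [ 5.11736836e+00  2.21567903e+01  8.17366703e+01 -6.66479705e-03
  7.61122481e+01 -7.91833170e+00]
```

View pics/w1.png

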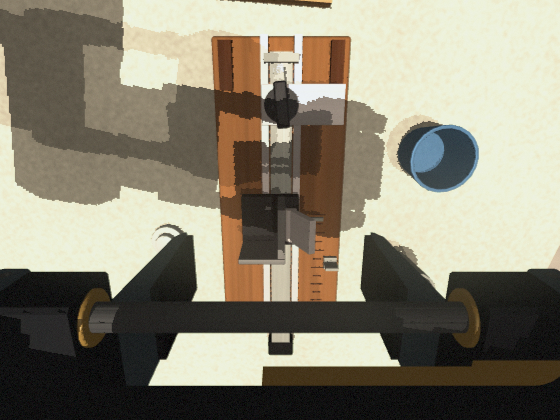

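The wrist view has the stand's +x pointing down the picture and +y to the right. The knob is at (281,105) with its bar nearly along the leg. The head and handle are around (265,230), the open lever at (302,230), and the mark clip at (331,263). I'll zoom in on the pointer and clip.

```bash
python3 - <<'E'
from h import *
im=cv2.imread("pics/w1.png");p,_=cam("wrist");T=np.load("Tw1.npy")
a=cv2.resize(im[180:290,225:355],None,fx=6,fy=6,interpolation=cv2.INTER_CUBIC)[:600]
b=cv2.resize(im[60:140,250:320],None,fx=3,fy=3,interpolation=cv2.INTER_CUBIC)
a[:b.shape[0],:b.shape[1]]=b
cv2.imwrite("pics/w1c.png",a[:, :780])
x,y,th=np.load("stand.npy");e=np.array([np.cos(th),np.sin(th)]);n=np.array([-e[1],e[0]])
S=lambda q:np.r_[np.array([x,y])+q[0]*e+q[1]*n,q[2]]
for nm,q in dict(knob=(-.13,0,.094),ptr=(0,.05,.035),lip=(.03,-.045,.095),lip2=(.03,.004,.095),plate=(-.03,-.004,.095),c1=(-.2,-.075,.018),c2=(-.2,.075,.018)).items():print(nm,proj(p,T,S(q)))
E
```

```text
knob [277.52533379 103.50894976]
ptr [319.95217267 217.53198714]
lip [234.75613123 263.44550114]
lip2 [281.62416204 263.38795108]
plate [273.67862588 208.65844493]
c1 [206.82449954  34.07003052]
c2 [348.23043449  33.90935929]
```

View pics/w1c.png

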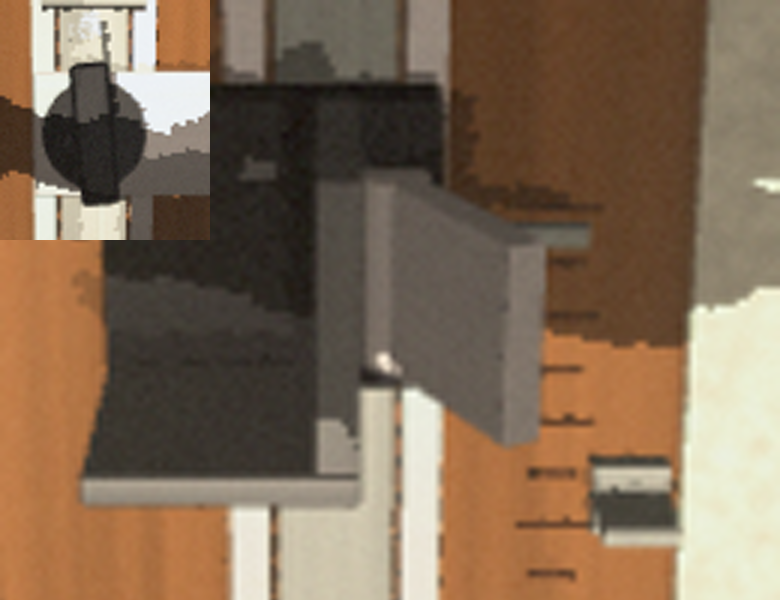

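The pointer tip is at (323.3,219.3). The blade is thin along the stand's x, with its inner-lower corner at about (323,257) and its top edge on rows 268–271. The knob bar is tilted about +3.5° (0.06 rad). Comparing the wrist and top views gives a stand shift of about +1 mm in x and +3 mm in y. I'll turn the knob now.

```bash
cat >> h.py <<'E'
x0,y0,th=np.load("stand.npy");e=np.array([np.cos(th),np.sin(th)]);n=np.array([-e[1],e[0]])
O=np.array([x0,y0])+.001*e+.003*n
S=lambda x,y,z:np.r_[O+x*e+y*n,z]
inS=lambda w:np.array([(w[:2]-O)@e,(w[:2]-O)@n,w[2]])
E
python3 - <<'E'
from h import *
p,_=cam("wrist");T=np.load("Tw1.npy").copy()
T[:3,3]-=0.0009*T[:3,0]
for nm,uv,z in(("ptr",(323.3,219.3),.035),("face bot",(323.5,257),.018),("face top",(325.5,268.3),.040),("back top",(325.5,270.9),.040),("right top",(338.3,268.3),.04)):print(nm,np.round(inS(onz(p,T,uv,z)),4))
a=th+np.pi/2+0.06
K=S(-.13,0,.073)
ctrl.command_gripper(0.5)
ctrl.goto(np.r_[K[:2],.13],Rdown(a));ctrl.move_l(K,vel=.1)
print(ctrl.current_tool_pos()-K,ctrl.current_contact_force())
ctrl.command_gripper(0)
print("w",ctrl.current_grip_width()*91,ctrl.current_contact_force(),ctrl.current_t())
q=np.array(ctrl.current_q());q[5]-=44;ctrl.movej(q)
print(ctrl.current_grip_width()*91,ctrl.current_contact_force(),ctrl.current_wrist_torque())
q[5]-=44;ctrl.movej(q)
print(ctrl.current_grip_width()*91,ctrl.current_contact_force(),ctrl.current_wrist_torque(),ctrl.current_tool_pos()-K,ctrl.current_t())
R=ctrl.current_eef_rot();print(np.degrees(np.arctan2(R[1,0],R[0,0])-th)-90)
cv2.imwrite("pics/w2.png",ctrl.read_camera("scene"))
E
```

```text
ptr [0.0012 0.0502 0.035 ]
face bot [0.0585 0.0547 0.018 ]
face top [0.0632 0.0546 0.04  ]
back top [0.0667 0.0547 0.04  ]
right top [0.0632 0.0703 0.04  ]
[ 5.64044826e-04 -8.30448937e-05  6.80489527e-04] [ 0.23874651  0.28942194 -0.07661987]
w 11.871071750222493 [-2.47626416  1.56538775  4.86133464] 5.5083
11.628904249626297 [ 1.32443848  5.05613343 -1.56047245] [ 1.05998715 -0.57518975  0.06648722]
11.581821648075605 [ 2.15130374 11.44452055 -2.94112274] [ 2.49636984 -0.46969892  0.08201663] [0.00049771 0.00131892 0.00016671] 7.0917
91.32732036306129
```

The knob turned to about 91° from locked, and the bar is still held at 11.6 mm with low side forces. Blade in stand coordinates: x ≈ 63–67 mm, y 55–70 mm. With the pointer at home at x ≈ 1.2 mm, the pull is about 64 mm. Next: release the knob, check it, approach the handle and touch the lip.

```bash
python3 - <<'E'
from h import *
ctrl.command_gripper(0.45)
P=ctrl.current_tool_pos();ctrl.move_l(np.r_[P[:2],.15],vel=.15)
R=Rdown(th+np.pi/2)
ctrl.command_gripper(0.87)
ctrl.goto(S(.003,.0055,.15),R)
im=ctrl.read_camera("wrist");cv2.imwrite("pics/w3.png",im)
c=ctrl.move_l(S(.003,.0055,.057),vel=.1,contact_N=6)
print("down contact",c,inS(ctrl.current_tool_pos()),ctrl.current_contact_force(),ctrl.current_t())
if not c:
    c=ctrl.move_l(S(.013,.0055,.057),vel=.012,contact_N=2.5)
    f=ctrl.current_contact_force();print("lip contact",c,inS(ctrl.current_tool_pos()),f[:2]@e,f[:2]@n,ctrl.current_t())
im2=ctrl.read_camera("scene")
a=cv2.resize(im2[175:275,150:390],None,fx=3,fy=3,interpolation=cv2.INTER_CUBIC)
b=cv2.resize(im[0:260,150:410],None,fx=1.15,fy=1.15)
o=np.zeros((600,720,3),np.uint8);o[:300]=a;o[300:300+b.shape[0],:b.shape[1]]=b
cv2.imwrite("pics/c3.png",o)
E
```

```text
down contact False [0.0030763  0.00590255 0.05754997] [ 0.04264615 -0.36010863  0.80240719] 11.5833
lip contact True [0.00534911 0.00551486 0.05709229] -2.8329373153355926 0.8812598925752787 11.9833
```

View pics/c3.png

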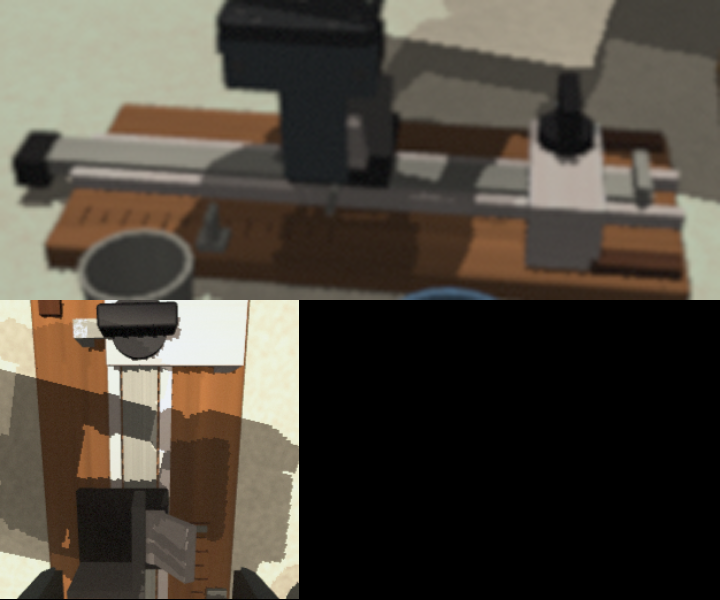

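The knob bar is now across the leg with its toe clear. The finger touches the lip at tool x = 5.3 mm. In the scene crop the pointer is at (332,200) and the blade at (210,215). I'll pull 63 mm and compare.

```bash
python3 - <<'E'
from h import *
ctrl.move_l(S(.0053+.063,.0055,.057),vel=.05)
ctrl.sleep(.2)
f=ctrl.current_contact_force();print(inS(ctrl.current_tool_pos()),f[:2]@e,f[:2]@n,ctrl.current_t())
a=ctrl.read_camera("scene");b=ctrl.read_camera("top");c=ctrl.read_camera("wrist")
for k,v in dict(s=a,t=b,w=c).items():cv2.imwrite(f"pics/p4{k}.png",v)
o=np.zeros((600,800,3),np.uint8)
o[:300,:400]=cv2.resize(a[215:275,190:270],None,fx=5,fy=5,interpolation=cv2.INTER_CUBIC)
o[:300,400:]=cv2.resize(b[170:230,270:350],None,fx=5,fy=5,interpolation=cv2.INTER_CUBIC)
o[300:,:400]=cv2.resize(c,(400,300))
o[300:,400:]=cv2.resize(c[150:270,270:430],None,fx=2.5,fy=2.5)
cv2.imwrite("pics/c4.png",o)
E
```

```text
[0.06811528 0.00550991 0.05704018] -4.235941723250281 -1.0659031299946393 13.6417
```

View pics/c4.png

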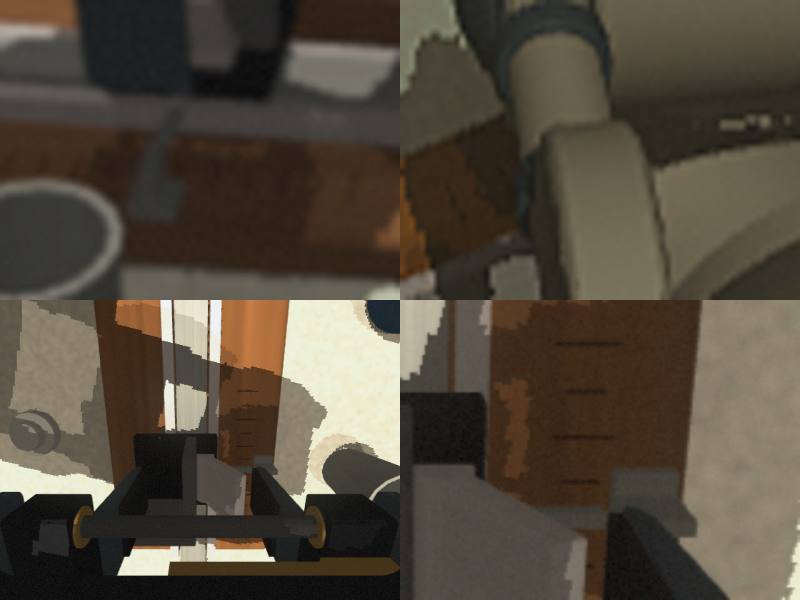

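In the wrist crop the pointer is at about rows 233–241, and the blade with its base lies just right of it, partly behind the finger. I'll zoom in on both that and the scene view.

```bash
python3 - <<'E'
from h import *
c=cv2.imread("pics/p4w.png");a=cv2.imread("pics/p4s.png")
f=lambda i:np.clip(i.astype(float)*1.7,0,255).astype(np.uint8)
o=np.zeros((600,800,3),np.uint8)
o[:,:480]=cv2.resize(f(c[205:265,332:380]),None,fx=10,fy=10,interpolation=cv2.INTER_CUBIC)
o[:480,480:]=cv2.resize(f(a[230:263,210:232]),(320,480),interpolation=cv2.INTER_CUBIC)
cv2.imwrite("pics/c5.png",o)
p,T=cam("wrist");ps,Ts=cam("scene")
for x in (.060,.062,.064,.066,.068):print(x,"ptr",proj(p,T,S(x,.05,.035)),"blade",proj(p,T,S(x,.055,.04)),proj(p,T,S(x,.071,.04)),"scene",proj(ps,Ts,S(x,.05,.035)),proj(ps,Ts,S(x,.055,.04)),proj(ps,Ts,S(x,.071,.04)))
E
```

```text
0.06 ptr [351.51186962 231.55911692] blade [361.76735344 234.66003424] [389.03768036 234.6676663 ] scene [223.38950339 243.67057849] [222.48178557 243.11917757] [220.22784802 249.07968016]
0.062 ptr [351.30125617 234.6610451 ] blade [361.52168878 237.82613956] [388.71204039 237.83374531] scene [222.22491653 243.59160832] [221.30518098 243.03951   ] [219.02709587 248.99688027]
0.064 ptr [351.0918461  237.74524985] blade [361.27746084 240.97372871] [388.38830484 240.98130832] scene [221.06088249 243.51267564] [220.12914079 242.95988064] [217.82693178 248.91412092]
0.066 ptr [350.88362912 240.81188264] blade [361.03465703 244.10296363] [388.06645705 244.11051728] scene [219.89740087 243.43378042] [218.95366459 242.88028947] [216.62735533 248.8314021 ]
0.068 ptr [350.67659507 243.8610932 ] blade [360.79326494 247.2140044 ] [387.74648057 247.22153227] scene [218.73447129 243.35492263] [217.77875196 242.80073646] [215.42836607 248.74872376]
```

View pics/c5.png

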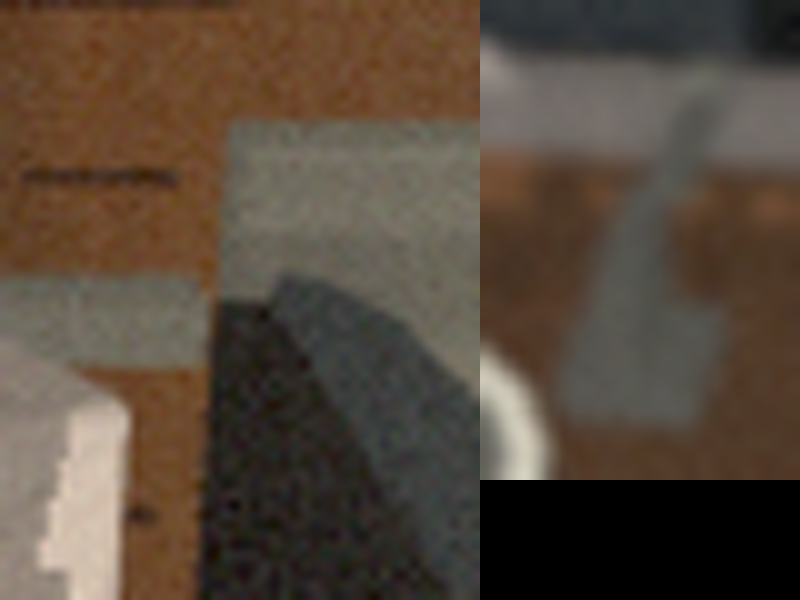

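```bash
python3 - <<'E'
from h import *
c=cv2.imread("pics/p4w.png");w=cv2.imread("pics/w1.png")
print("p4w 382-386",list(zip(range(212,256),c[212:256,382:387].mean((1,2)).round().astype(int).tolist())))
print("p4w ptr",list(zip(range(228,248),c[228:248,345:350].mean((1,2)).round().astype(int).tolist())))
print("w1",list(zip(range(250,276),w[250:276,328:336].mean((1,2)).round().astype(int).tolist())))
o=np.zeros((600,800,3),np.uint8)
o[:,:400]=cv2.resize(np.clip(c[210:255,365:395]*1.6,0,255).astype(np.uint8),(400,600),interpolation=cv2.INTER_CUBIC)
o[:,400:]=cv2.resize(w[248:278,318:338],(400,600),interpolation=cv2.INTER_CUBIC)
cv2.imwrite("pics/c6.png",o)
E
```

```text
p4w 382-386 [(212, 83), (213, 84), (214, 85), (215, 84), (216, 88), (217, 87), (218, 94), (219, 92), (220, 90), (221, 97), (222, 96), (223, 97), (224, 99), (225, 101), (226, 105), (227, 107), (228, 111), (229, 110), (230, 111), (231, 106), (232, 94), (233, 87), (234, 78), (235, 67), (236, 60), (237, 60), (238, 62), (239, 66), (240, 66), (241, 65), (242, 64), (243, 64), (244, 74), (245, 127), (246, 127), (247, 125), (248, 116), (249, 103), (250, 85), (251, 64), (252, 49), (253, 38), (254, 39), (255, 38)]
p4w ptr [(228, 42), (229, 45), (230, 44), (231, 46), (232, 52), (233, 57), (234, 57), (235, 59), (236, 63), (237, 61), (238, 61), (239, 62), (240, 62), (241, 57), (242, 44), (243, 45), (244, 43), (245, 45), (246, 44), (247, 45)]
w1 [(250, 124), (251, 124), (252, 124), (253, 125), (254, 123), (255, 117), (256, 67), (257, 89), (258, 189), (259, 185), (260, 176), (261, 150), (262, 73), (263, 66), (264, 65), (265, 65), (266, 66), (267, 75), (268, 131), (269, 184), (270, 180), (271, 137), (272, 125), (273, 125), (274, 124), (275, 124)]
```

View pics/c6.png

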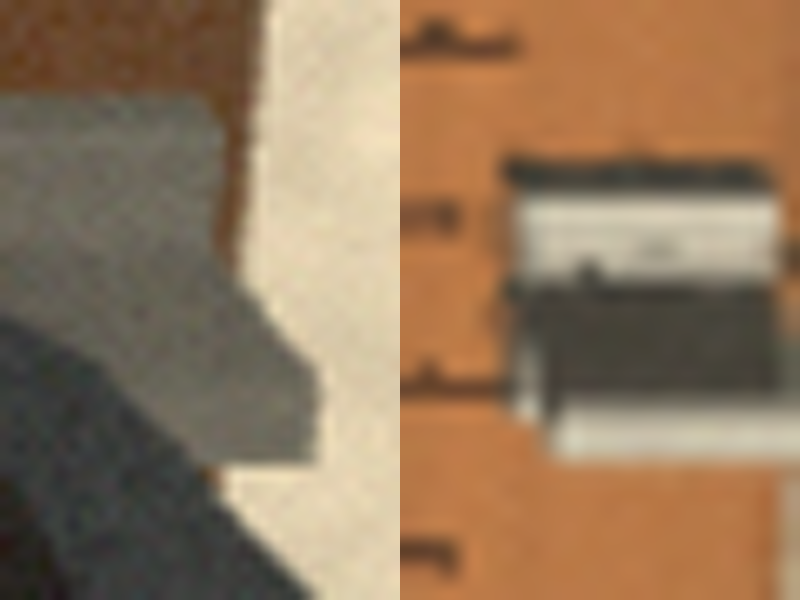

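```bash
python3 - <<'E'
from h import *
p,T=cam("wrist");T1=np.load("Tw1.npy")
T=T.copy();T1=T1.copy();T[:3,3]-=.0009*T[:3,0];T1[:3,3]-=.0009*T1[:3,0]
for z in(.032,.034,.036,.038,.040,.042,.044):
    print(z,"blade w1",inS(onz(p,T1,(333,269.45+.5-.5),z))[:2].round(4),"p4",inS(onz(p,T,(380,241.4),z))[:2].round(4),"ptr p4",inS(onz(p,T,(350,238.55),z))[:2].round(4))
ps,Ts=cam("scene")
s=cv2.imread("pics/p4s.png")
for r in range(236,260):print(r,s[r,212:230].mean(1).astype(int))
E
```

```text
0.032 blade w1 [0.0689 0.0653] p4 [0.0676 0.0677] ptr p4 [0.0658 0.0491]
0.034 blade w1 [0.0679 0.0649] p4 [0.0668 0.0671] ptr p4 [0.0649 0.0487]
0.036 blade w1 [0.0668 0.0646] p4 [0.066  0.0665] ptr p4 [0.0641 0.0482]
0.038 blade w1 [0.0658 0.0642] p4 [0.0651 0.0658] ptr p4 [0.0633 0.0478]
0.04 blade w1 [0.0648 0.0639] p4 [0.0643 0.0652] ptr p4 [0.0625 0.0473]
0.042 blade w1 [0.0637 0.0635] p4 [0.0634 0.0645] ptr p4 [0.0616 0.0469]
0.044 blade w1 [0.0627 0.0631] p4 [0.0626 0.0639] ptr p4 [0.0608 0.0464]
236 [68 65 63 64 62 64 64 63 62 64 61 60 58 56 57 58 61 61]
237 [67 65 64 64 65 64 66 64 64 63 62 57 50 51 55 60 64 64]
238 [66 65 65 64 64 65 66 65 63 63 60 53 49 50 56 63 65 65]
239 [65 63 60 61 62 62 64 63 63 60 57 51 49 52 59 63 63 64]
240 [57 55 52 51 51 54 57 57 57 56 53 50 49 52 58 60 61 61]
241 [50 45 41 39 40 42 44 45 45 46 49 49 47 44 47 48 49 50]
242 [44 39 34 32 34 39 40 39 42 46 51 49 45 42 37 37 39 39]
243 [44 40 33 33 34 39 43 44 46 49 49 49 47 43 37 35 37 43]
244 [39 37 34 33 34 36 41 45 48 48 45 44 42 39 37 34 39 45]
245 [35 34 34 35 34 35 39 47 48 46 43 38 38 33 34 
[... 203 characters left out ...]
 35 34 41 48 50 49 46 44 40 34 31 32 34 34 34]
250 [30 33 35 35 38 43 49 51 50 46 44 41 40 36 36 36 37 34]
251 [35 36 36 38 40 45 50 49 49 47 46 47 45 44 43 36 35 36]
252 [36 35 35 39 44 48 50 51 49 46 47 49 49 48 43 40 38 35]
253 [33 35 35 38 45 48 50 50 48 47 47 48 49 48 43 38 36 36]
254 [36 33 37 40 46 50 50 51 50 47 49 50 48 47 40 36 37 36]
255 [56 37 38 43 48 48 51 51 51 48 49 50 48 45 41 36 35 36]
256 [89 55 40 45 50 51 50 51 52 50 51 49 47 43 40 34 35 37]
257 [109  74  45  45  49  50  50  51  50  51  52  50  48  41  36  35  34  35]
258 [113  86  50  40  46  46  48  46  49  49  49  50  47  39  34  36  35  34]
259 [116 102  62  38  39  40  40  40  42  41  41  43  41  36  34  33  35  34]
```

The wrist-camera rays put the blade centre at x ≈ 62.6–64.3 mm, depending on its top height, and the pointer at ≈ 64 mm. In the scene view the pointer runs straight into the blade. They line up to about 1 mm, so I'll close the lever.

```bash
python3 - <<'E'
from h import *
def rep(s):
    f=ctrl.current_contact_force();print(s,"mm",(inS(ctrl.current_tool_pos())*1e3).round(2),"F",(f[:2]@e).round(1),(f[:2]@n).round(1),f[2].round(1),"w",round(ctrl.current_grip_width()*91,2),ctrl.current_t())
rep("before")
ctrl.command_gripper(0.5);rep("45mm")
ctrl.command_gripper(0);rep("closed");ctrl.sleep(.7);rep("later")
a=ctrl.read_camera("scene");c=ctrl.read_camera("wrist");cv2.imwrite("pics/p7s.png",a);cv2.imwrite("pics/p7w.png",c)
o=np.zeros((600,800,3),np.uint8)
o[:,:400]=cv2.resize(np.clip(c[190:265,340:390]*1.6,0,255).astype(np.uint8),(400,600),interpolation=cv2.INTER_CUBIC)
o[:300,400:]=cv2.resize(np.clip(a[225:265,195:248]*1.6,0,255).astype(np.uint8),(400,300),interpolation=cv2.INTER_CUBIC)
o[300:,400:]=cv2.resize(c,(400,300))
cv2.imwrite("pics/c7.png",o)
print("ptr",list(zip(range(222,250),c[222:250,345:350].mean((1,2)).round().astype(int).tolist())))
for k in(352,362,372,382):print(k,list(zip(range(212,250),c[212:250,k:k+5].mean((1,2)).round().astype(int).tolist())))
E
```

```text
before mm [68.17  5.51 57.07] F -4.6 -1.2 -1.0 w 79.15 13.7917
45mm mm [68.89  7.83 58.07] F -3.7 5.6 5.6 w 45.55 14.475
closed mm [68.4   4.86 57.63] F -2.6 -10.3 15.3 w 18.73 15.0083
later mm [68.39  4.87 57.65] F -3.4 -10.3 15.0 w 18.61 15.7083
ptr [(222, 31), (223, 41), (224, 44), (225, 45), (226, 41), (227, 41), (228, 44), (229, 43), (230, 44), (231, 46), (232, 55), (233, 57), (234, 62), (235, 96), (236, 95), (237, 96), (238, 96), (239, 95), (240, 93), (241, 56), (242, 43), (243, 45), (244, 44), (245, 44), (246, 43), (247, 44), (248, 44), (249, 44)]
352 [(212, 44), (213, 45), (214, 43), (215, 46), (216, 46), (217, 47), (218, 47), (219, 49), (220, 46), (221, 46), (222, 46), (223, 49), (224, 49), (225, 48), (226, 48), (227, 48), (228, 48), (229, 50), (230, 48), (231, 48), (232, 50), (233, 51), (234, 54), (235, 58), (236, 62), (237, 56), (238, 56), (239, 56), (240, 55), (241, 48), (242, 47), (243, 44), (244, 43), (245, 44), (246, 44), (247, 44), (248, 45), (249, 42)]
362 [(212, 43), (213, 45), (214, 43), (215, 45), (216, 52), (217, 56), (218, 58), (219, 64), (220, 62), (221, 62), (
[... 460 characters left out ...]
 64), (226, 64), (227, 64), (228, 57), (229, 58), (230, 59), (231, 58), (232, 58), (233, 58), (234, 57), (235, 58), (236, 58), (237, 59), (238, 64), (239, 63), (240, 63), (241, 63), (242, 62), (243, 65), (244, 50), (245, 45), (246, 44), (247, 46), (248, 44), (249, 47)]
382 [(212, 69), (213, 73), (214, 73), (215, 77), (216, 76), (217, 78), (218, 85), (219, 82), (220, 84), (221, 86), (222, 84), (223, 84), (224, 89), (225, 94), (226, 95), (227, 93), (228, 100), (229, 102), (230, 98), (231, 89), (232, 81), (233, 68), (234, 61), (235, 61), (236, 60), (237, 59), (238, 65), (239, 65), (240, 64), (241, 66), (242, 65), (243, 69), (244, 107), (245, 119), (246, 122), (247, 121), (248, 123), (249, 124)]
```

View pics/c7.png

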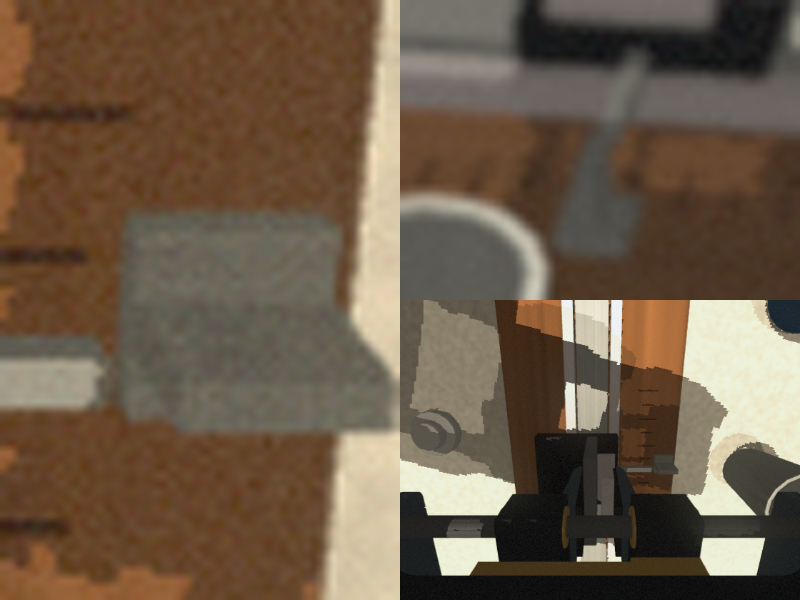

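The lever is closed (pinch width 18.6 mm), and the pointer and blade are now in full view. For an alignment check that doesn't depend on heights, I'll compare their columns in the scene view.

```bash
python3 - <<'E'
from h import *
ps,Ts=cam("scene");s=cv2.imread("pics/p7s.png").mean(2)
for r in list(range(231,241))+list(range(243,252)):print(r,s[r,212:234].astype(int))
from scipy.optimize import brentq
def edges(r,c0,c1,sgn):
    v=sgn*s[r,c0:c1];return v
# x from column on row r for known y,(z solved by row)
def xat(u,v,y): # ray hits plane stand-y = y
    o,d=ray(ps,Ts,(u,v));t=(y-inS(o)[1])/(d[:2]@n);return (inS(o+t*d)*1e3).round(2)
np.set_printoptions(suppress=True)
# pointer: dark strip centroid per row, intersect with plane z=.035
for r in range(233,240):
    v=s[r,218:232];bg=np.interp(np.arange(14),[0,13],[v[:2].mean(),v[-2:].mean()]);k=np.clip(bg-v-2,0,None)
    u=(k*np.arange(218,232)).sum()/k.sum();print("ptr",r,u.round(2),(inS(onz(ps,Ts,(u,r),.035))*1e3).round(2))
for r in range(245,251):
    v=s[r,212:228];b=(v[:3].mean()+v[-3:].mean())/2;m=v.max();h=(b+m)/2;i=np.where(v>h)[0];a,z=i[0],i[-1]
    L=212+a-(v[a]-h)/(v[a]-v[a-1]);Rr=212+z+(v[z]-h)/(v[z]-v[z+1])
    print("blade",r,L.round(2),Rr.round(2),"+x edge at y71",xat(L,r,.0705),"-x edge at y55",xat(Rr,r,.0547))
E
```

```text
231 [14 16 16 17 15 14 15 14 16 13 15 15 20 30 29 26 13 14 15 16 15 13]
232 [18 19 15 15 17 14 15 16 14 11 17 17 27 39 43 36 25 14 16 12 16 14]
233 [38 36 33 35 34 33 32 30 29 27 25 28 39 50 50 41 25 18 16 19 17 17]
234 [55 53 53 54 53 53 52 52 51 49 45 47 56 63 58 47 35 34 33 33 34 32]
235 [61 61 61 60 61 61 61 62 61 59 59 61 66 67 61 54 54 54 53 54 54 53]
236 [64 65 64 62 63 62 62 62 63 62 64 67 69 64 59 59 62 61 62 62 61 60]
237 [64 64 63 63 63 64 63 64 63 63 66 69 67 62 57 59 63 63 63 63 63 64]
238 [64 63 63 64 63 63 64 63 63 63 66 69 65 57 57 62 64 65 64 64 65 65]
239 [61 61 63 61 62 62 61 62 64 63 68 69 64 55 58 63 64 64 64 64 63 63]
240 [49 50 50 50 52 53 54 54 56 61 66 66 60 53 58 61 62 60 61 61 62 62]
243 [45 38 36 35 36 43 42 42 44 48 48 49 49 46 38 36 38 42 43 44 43 43]
244 [43 37 34 34 39 42 41 44 48 48 46 45 47 44 39 39 44 45 47 46 46 46]
245 [39 35 32 35 38 40 42 45 48 47 46 47 46 46 39 38 42 47 48 47 47 46]
246 [33 33 35 37 38 40 42 48 49 48 46 47 46 43 39 41 45 47 47 47 47 46]
247 [33 31 34 36 38 43 44 48 47 45 45 45 42 38 38 42 46 45 46 46 46 44]
248 [31 31 33 38 37 
[... 155 characters left out ...]
 47 46 43 41 39 37 37 39 39 40 38 36 36]
251 [33 33 35 38 41 46 50 51 49 46 46 46 46 44 43 40 36 36 35 34 30 35]
ptr 233 228.0 [58.93 19.24 35.  ]
ptr 234 228.62 [57.21 22.02 35.  ]
ptr 235 nan [nan nan nan]
ptr 236 226.57 [59.46 28.15 35.  ]
ptr 237 226.35 [59.21 31.03 35.  ]
ptr 238 225.48 [60.05 34.01 35.  ]
ptr 239 225.35 [59.64 36.83 35.  ]
blade 245 218.21 225.4 +x edge at y71 [62.84 70.5  47.79] -x edge at y55 [55.4  54.7  36.19]
blade 246 218.17 225.0 +x edge at y71 [63.08 70.5  45.71] -x edge at y55 [56.23 54.7  34.01]<stdin>:14: RuntimeWarning: invalid value encountered in scalar divide
Traceback (most recent call last):
IndexError: index 16 is out of bounds for axis 0 with size 16
```

Several estimates put the pointer about 1 mm short of the blade's mid-line. I'll nudge it 0.8 mm with the grip kept on, re-measure, and hand in if it's steady.

```bash
python3 - <<'E'
from h import *
def rep(s):
    f=ctrl.current_contact_force();print(s,"mm",(inS(ctrl.current_tool_pos())*1e3).round(2),"F",(f[:2]@e).round(1),(f[:2]@n).round(1),f[2].round(1),"w",round(ctrl.current_grip_width()*91,2),ctrl.current_t())
rep("pre");P=ctrl.current_tool_pos()
ctrl.move_l(S(.0691,.0055,.0571),vel=.005);ctrl.sleep(.5);rep("nudged")
c=ctrl.read_camera("wrist");a=ctrl.read_camera("scene")
for k in(345,372):print(k,list(zip(range(230,248),c[230:248,k:k+5].mean((1,2)).round().astype(int).tolist())))
ctrl.sleep(1);rep("held")
c2=ctrl.read_camera("wrist");print(c2[230:248,345:350].mean((1,2)).round().astype(int).tolist())
o=np.zeros((600,560,3),np.uint8);o[:420]=a;o[420:]=c[60:240]
cv2.imwrite("pics/c8.png",o)
E
```

```text
pre mm [68.43  4.87 57.63] F -2.7 -11.2 14.8 w 18.17 15.8083
nudged mm [69.16  4.86 57.63] F -4.0 -9.9 13.6 w 18.65 16.6167
345 [(230, 44), (231, 45), (232, 57), (233, 55), (234, 61), (235, 96), (236, 96), (237, 95), (238, 95), (239, 95), (240, 93), (241, 56), (242, 44), (243, 44), (244, 41), (245, 44), (246, 43), (247, 43)]
372 [(230, 58), (231, 59), (232, 58), (233, 58), (234, 59), (235, 58), (236, 60), (237, 64), (238, 63), (239, 63), (240, 62), (241, 64), (242, 62), (243, 47), (244, 43), (245, 45), (246, 45), (247, 45)]
held mm [69.14  4.9  57.64] F -4.1 -10.0 12.8 w 18.76 17.7167
[43, 43, 56, 56, 62, 95, 94, 97, 96, 95, 92, 55, 42, 45, 46, 43, 43, 42]
```

View pics/c8.png

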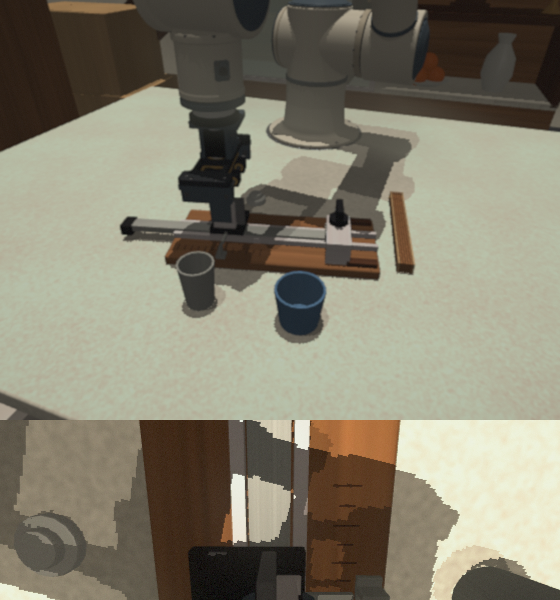

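The leg followed the nudge. The blade now sits one row closer to the pointer in the wrist view, the pose is steady, and the cup, holder, fan and knob are undisturbed. I'll hand in.

```bash
python3 -c "
from bench import ctrl
ctrl.sign_off();print(ctrl.current_t())"
```

```text
the job is handed in; nothing more can be done
the job is handed in; nothing more can be done
```

I did the job in the order asked and handed it in at about 18 s of the 48 s allowed; no verdict was reported.

- **Knob:** I turned it to about 91° from locked. After I let go, the pictures showed its bar across the leg and the hook's toe clear.
- **Leg:** I pulled it about 63 mm by the lip to the mark. After the lever was closed, my estimates put the pointer about 1 mm short of the blade's mid-line, so I moved the leg out 0.7 mm more with the lever shut. Over the last 1.1 s it held still.
- **Lever:** It is squeezed fully closed, with a pinch of 18.7 mm against the 19 mm stated. The gripper still holds the handle and lever.
- **Other objects:** The cup, incense holder and fan looked undisturbed. I saw the bell standing clear but did not measure its button. Tool force readings stayed below about 20 N.

**Disagreement between checks:** The pointer-to-blade readings differed by 1–2 mm. The wrist view depends on the blade's height, which I could not settle, and the scene view is coarse. My best estimate is that the pointer is within about 1 mm of the blade's mid-line, on the short side. I took "inner face" to mean the blade edge facing the pointer, so I aimed for the middle of the blade's thickness.

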